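# Close the filter lid of an air sampler and start it with its two-stage key

## Robot

A 6-joint arm with a two-finger parallel gripper is mounted at the origin on a cart in front of the work surface, level with it; the furniture and walls round the work are solid. World frame = base frame: x ahead of the robot, y to its left, z up, the work surface at z = 0. Lengths are in mm, angles in rad, forces in N, time in s.
With the tool pointing down it reaches from about 400 to 925 mm from the base axis. Payload 12.5 kg.
Tool frame: the origin (TCP) lies between the finger pads; the fingertips stand 25 mm ahead of it and the grasp point (between the pads) lies 6 mm ahead of it; z points along the fingers, y is the line along which they close (so a half turn about z gives the same grasp; the last joint's range is limited). The gripper opens to 95 mm and grips with 3 to 60 N. Pads are 20 mm wide; open, the fingers measure 119 mm over their backs; the gripper's body (75 mm by 180 mm) begins 59 mm behind the grasp point.
Start: joints at [-1.297, 0.491, 1.559, -0, 1.092, -0.106], TCP at [231.732, -580.469, 239.661] pointing down, gripper open.
Joint ranges: [-3.1, 3.1], [-0.84, 2.19], [0.05, 2.79], [-1.13, 4.28], [0.06, 2.93], [-2.69, 2.69]. Speed limits (rad/s): [2.22, 2.22, 2.79, 3.14, 3.14, 3.14].

## Interface

Orientations are given as [roll, pitch, yaw] about the fixed x, y, z axes, in that order (R = Rz(yaw) Ry(pitch) Rx(roll)).
In Python, from cell import state, read_camera, job_done, cut_out gives the robot as it stands. The module is installed in compiled form; this text tells all that it offers.
- The arm moves only by the tool jog_arm, never from a script. Its argument "motion" is a list of rows, each a list of 2 entries, a list of its own where there are three numbers: the shift along the tool's x, y, z in mm, then the turn about the tool's z in rad. A call has 1 to 5 rows; each row is the pose to reach, as a shift and turn from the pose commanded when the call began, along the tool's axes at that moment; what a row does not reach only later rows make up. A row lasts 1/10 s, in which the tool goes at most 50 mm and 8.59 degrees, less where a joint would pass 70% of its speed; a pose out of reach is approached as far as the arm can. A call with a gripper value outside its range is refused whole. "grip" is the closure, from 0 (fully open) to 1 (shut), set as the call begins (left out, the last holds). The fingers move at their own pace and stop on an object; the grip force is fixed at half the most. Time passes only in rows, so rows that repeat a pose let the fingers close. It gives the time, the measured TCP pose, the force, the opening and the grip force at its end, in the units of the state.
- state(): the state, without advancing time (a new reading comes with each control period).
- read_camera(name): name is "scene" or "top" or "wrist"; returns a dict with "img" (420x560x3 uint8, blue, green, red), "vertical_fov" (degrees; the focal length in pixels is half the picture's height over the tangent of half this angle, whatever the lens; pixels are square), "cx", "cy" (the principal point, pixels), "k1" (the pictures are not rectified: a ray, as slopes to the right and down, at radius r is drawn at 1 + k1 r^2 times it, then the intrinsics apply), "extrinsics" (4x4, takes a point from camera to world coordinates). Camera axes: x right, y up, looking along -z (the intrinsics and any distortion apply to the point x, -y, -z); pixel columns grow to the right and rows downward; lengths in mm; the calibration is good to about 2 mm. A picture is of the moment at which its call begins. There is no depth.
- job_done(): hands the job in; it is judged then, once.
Trained networks look in a picture, given as the dict that the camera call returned (one of the last four; its "shot" number tells which), for a name from the list of things; names that differ only in an ending like _2 or _b are one class to them, and where a whole thing is asked for, a point or a joint stands for the part that bears it (a point fixed in the world has none). Each returns a list of dicts, best first, with "p" (0 to 1); they miss things now and then, are a little off and sometimes report something else, mostly with a low value. They report only what shows in the picture. A call takes as long as a camera call. They do not tell look-alikes from the thing itself.
- cut_out(name, picture): "region" (420x560 bool, what is visible of it) and "box" ([left, top, right, bottom] in pixels, round what is visible of it).
The state is a dict: "t": time; "joints": joint angles; "qvel": joint speeds; "tau": joint torques, N m; "eef_pos": TCP position; "tcp_rot": TCP orientation; "ft_force": force on the tool from outside, world axes, zero at the start; "moment": the same for the moment, N m; "opening": opening from 0.0 (shut) to 1.0 (fully open); "grip_force": force on a finger pad.
Only numpy, scipy, OpenCV 4.12 (cv2) and the standard library are available. Lean on these libraries where they do the work, as an engineer would, in place of code of your own. Each camera call takes 0.05 s, during which the arm holds its last target. There are 200 camera calls.

## Task

Close the air sampler's blue filter lid, which lies ajar: slide it forward, tilted as it is, until its lip is under the ledge, then swing its raised end down until it snaps fully home. With the lid home, half-press the orange key to its first stop and hold it there for about a second, then press it fully down, and let it come up again. Leave the other things on the bench where they are.

Things in the scene. Friction and masses are not known exactly. Their poses are not given: they have to be found in the camera images.
- sampler: White and grey bench air sampler, 167 x 184 mm, fixed. Origin on the bench under the middle of the filter chamber; x from the chamber's near wall to its dark grey ledge, y left, z up; yaw up to 0.35 rad. All sampler-frame numbers below in mm. Chamber: flat seat at z 45, x -61.5 to 65.5, y -53 to 53; side walls to z 57. Right of it a grey console, y -125 to -59, top z 55, with display and key
- slot (a point): Inner end of the slot under the dark grey ledge, on the seat, mid-width: sampler frame (76.5, 0, 45). The ledge spans x 65.5 to 97, top z 61, underside z 54.5, so the slot is 9.5 mm high and 11 mm deep
- catch_nose (a point): Tip of the orange spring catch in the middle of the near wall: sampler frame (-55.5, 0, 59). 30 mm wide, 45-degree nose standing 6 mm out of the wall; the lid's near edge pushes it back on the way down (a light press, some 2 to 10 N on the lid's rib), then it snaps over the lid's top. Near wall: x -69.5 to -61.5, top z 66
- lid: Loose blue filter lid, about 0.18 kg: plate 120 x 100 x 10 mm, black lip at its +x end (15 long, 80 wide, 5 thick, flush with the underside), black finger rib across its top. Origin: centre of the plate's underside, x to the lip, z up. At the start tilted about 11 degrees: lip down on the seat 10 to 19 mm short of the ledge, near end resting on the near wall and overhanging it
- chamber (a point): Where the lid's origin lies when it is closed: sampler frame (0, 0, 45), lid parallel to the sampler, 1.5 mm play at each end and 3 mm at each side. Slid forward until the lip meets the slot's end, the near edge clears the near wall and drops onto the catch, still tilted about 7 degrees; it must then be pressed down
- lid_tip (a point): Middle of the lip's end, at the underside: lid frame (75, 0, 0) mm
- lid_edge (a point): Middle of the lid's near edge, at the underside: lid frame (-60, 0, 0) mm
- rib_top (a point): Centre of the finger rib's top: lid frame (-30, 0, 28) mm. The rib is 60 mm wide (y), 12 mm thick (x -36 to -24) and stands 18 mm above the plate (z 10 to 28); push it from behind or press on it
- key_top (a point): Centre of the top of the orange key, a cap 32 mm across that moves straight down; at rest 75 mm above the bench, 16 mm above its black bezel; sampler frame (-20, -95, 75) mm
- key_half (a joint): First stage of the key: 0 up, 0.008 m at the first stop; soft spring, 1 N to start and 2.6 N at the stop; springs back
- key_full (a joint): Second stage of the key, beyond the first stop: 0 at the first stop, 0.005 m fully down; stiffer spring, does not move below 8 N, 12 N fully down; springs back. The cap's whole way is the sum of both joints (13 mm)
- test_strip_box: White box of test strips with a colour scale, 38 x 82 x 20 mm, loose, on the left of the bench; bystander. Origin: centre of its underside
- rubber_stopper: Cream rubber stopper, 35 mm across, 28 mm tall, loose, on the right of the bench; bystander. Origin: centre of its underside
- marker_pen: White marker pen with a blue cap, 16 x 128 mm, loose, lying on the right of the bench; bystander. Origin: centre of its underside
- tape: Yellow roll of tape lying flat, 66 mm across, 18 mm tall, loose, on the left of the bench; bystander. Origin: centre of its underside
There are look-alikes about, which are no part of the job. Several things have the shape of the lid; the one meant has the colours described above.

How it is judged (in metres and radians):
On the way, in this order (a step that is already met when the one before it is completed fails the run):
1. the lid is hooked under the ledge and swung down to its seat (z of each of lid_edge, lid_tip in the frame of sampler below 0.0485 m and x of lid_tip in the frame of sampler above 0.0695 m and angle between the z axis of lid and the z axis of sampler, either way round below 0.04 rad), for 0.2 s.
2. with the lid seated, the key is held half-pressed at its first stop (all of step 1 and value of joint key_half above 0.006 m and value of joint key_full below 0.0015 m), for 0.4 s.
3. the key is pressed fully down (all of step 1 and value of joint key_full above 0.0035 m), for 0.1 s.
At the end, for the whole second after the job is handed in: The lid lies on its seat at both ends (within 3.5 mm, parallel within 0.04 rad) with its lip at least 4 mm under the ledge and at rest; the key is up again (within 1.5 mm and 1 mm for its two stages) (all of step 1 and value of joint key_half below 0.0015 m and value of joint key_full below 0.001 m and linear speed of lid below 0.01 m/s); the robot touches nothing.
It fails at once if a bystander (strip box, stopper, marker or tape roll) is moved more than 30 mm (distance of any of test_strip_box, rubber_stopper, marker_pen, tape from where it was at the start of the episode above 0.03 m).
It also fails if it takes over 48 s, if anything falls off the work surface, if the arm or the gripper's body presses on something with over 40 N, if the wrist force passes 120 N, or if a joint passes its speed limit or range.

## Working session

There is one attempt and no reset: what is moved stays moved. The work goes in short steps, Python scripts to look and compute and a tool call to move; the robot and the scene stay as the last step left them, time stands still between calls to the robot, and variables do not carry over. Pictures are saved under pics/ and viewed, at most 10 in all, crops included, and the job is handed in when it is done.

Besides the shell and the picture viewer there is one more tool, called as name(argument=value, ...), one argument or row to a line, values as JSON. jog_arm: Moves the arm, as the interface text tells. Its arguments: {"type":"object","properties":{"motion":{"type":"array"},"grip":{"type":"number"}},"required":["motion"]}

```bash
mkdir -p pics; cat > h.py <<'E'
import numpy as np, cv2
from cell import state, read_camera, job_done, cut_out
def K(p):
    h=p["img"].shape[0]; f=h/2/np.tan(np.radians(p["vertical_fov"])/2)
    return np.array([[f,0,p["cx"]],[0,f,p["cy"]],[0,0,1.]]), np.array([p["k1"],0,0,0,0.])
def proj(p,P):
    P=np.atleast_2d(P).astype(float);E=np.array(p["extrinsics"]);Q=(P-E[:3,3])@E[:3,:3]
    Q=Q*[1,-1,-1]; k,d=K(p)
    return cv2.projectPoints(Q,np.zeros(3),np.zeros(3),k,d)[0][:,0]
def ray(p,uv,z):
    k,d=K(p);E=np.array(p["extrinsics"])
    s=cv2.undistortPoints(np.atleast_2d(uv).astype(float)[:,None],k,d)[:,0]
    D=np.c_[s[:,0],-s[:,1],-np.ones(len(s))]@E[:3,:3].T
    o=E[:3,3]; return o+D*((z-o[2])/D[:,2])[:,None]
E
python3 - <<'E'
from h import *
for n in("scene","top"):
    p=read_camera(n); cv2.imwrite(f"pics/{n}0.png",p["img"])
    print(n,p["vertical_fov"],p["k1"],np.round(p["extrinsics"],3).tolist())
    for o in("sampler","lid","key_top","catch_nose"):
        for r in cut_out(o,p)[:4]: 
            ys,xs=np.nonzero(r["region"]);print(o,round(r["p"],2),r["box"],xs.mean().round(1),ys.mean().round(1),len(xs))
print(state())
E
```

```text
scene 42.085863165944964 -0.08429937599241391 [[0.79, 0.361, -0.495, -355.034], [-0.613, 0.485, -0.624, -1136.285], [0.015, 0.797, 0.604, 1161.016], [0.0, 0.0, 0.0, 1.0]]
sampler 0.71 [255.2, 215.6, 283.3, 255.5] 268.8 236.5 324
lid 0.73 [200.9, 202.5, 242.3, 220.0] 222.2 210.3 653
lid 0.67 [251.5, 205.7, 260.8, 223.9] 258.5 212.5 110
top 47.04125400243659 -0.01841935131536282 [[-0.004, 0.983, -0.182, 321.138], [-1.0, -0.004, -0.0, 6.385], [-0.001, 0.182, 0.983, 1333.334], [0.0, 0.0, 0.0, 1.0]]
sampler 0.72 [261.0, 162.6, 336.8, 238.6] 305.0 196.7 2633
lid 0.93 [188.6, 218.1, 241.4, 272.7] 214.6 244.2 1769
lid 0.85 [261.6, 182.8, 304.9, 231.3] 282.5 206.5 1770
key_top 0.4 [311.2, 209.8, 321.8, 225.6] 316.8 216.1 120
{'t': 0.5, 'joints': array([-1.29657999e+00,  4.90914652e-01,  1.55890519e+00,  9.90705147e-06,
        1.09169627e+00, -1.05583663e-01]), 'qvel': array([-1.17528499e-03,  6.76259811e-05, -1.77780900e-03,  2.14257608e-03,
        3.07470821e-05,  4.17065035e-04]), 'tau': array([ 2.58081691e-04, -6.12053776e+01, -2.58286911e+01,  6.92434749e-02,
        4.47341404e-02, -1.33654956e-05]), 'eef_pos': array([ 231.74575546, -580.46271627,  239.65004598]), 'tcp_rot': array([ 3.14151561e+00, -6.76354736e-07,  3.79795437e-01]), 'ft_force': array([-1.13886661, -0.88353021,  0.61226243]), 'moment': array([0.0662268 , 0.00745134, 0.02913835]), 'grip_force': 0.0, 'opening': 0.9992064704801024}
```

View pics/top0.png

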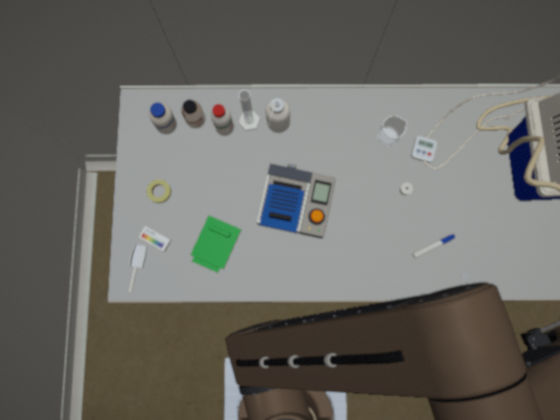

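View pics/scene0.png

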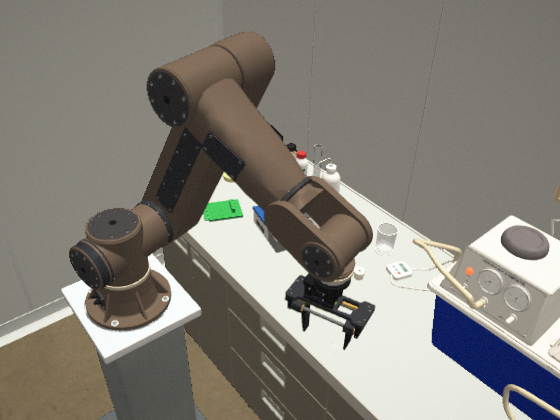

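The top view shows the sampler around (300,200): the lid is the blue one at (282,206), and the key is orange at (317,216). The green lid at (215,244) is a look-alike. In the scene view the arm hides most of the sampler.

```bash
python3 - <<'E'
from h import *
p=read_camera("top"); im=p["img"]
hsv=cv2.cvtColor(im,cv2.COLOR_BGR2HSV)
m=((hsv[...,0]>5)&(hsv[...,0]<22)&(hsv[...,1]>180)&(hsv[...,2]>120)); m[:, :250]=0;m[:,340:]=0;m[240:]=0
ys,xs=np.nonzero(m);print("key",xs.mean(),ys.mean(),len(xs)); k=ray(p,[xs.mean(),ys.mean()],75)[0];print(k)
b=((hsv[...,0]>100)&(hsv[...,0]<130)&(hsv[...,1]>150));b[:,:250]=0;b[:,340:]=0;b[250:]=0;b[:150]=0
r=cv2.minAreaRect(np.argwhere(b)[:,::-1].astype(np.float32));print(r, ray(p,cv2.boxPoints(r),70))
w=read_camera("wrist");print(w["vertical_fov"],w["k1"],np.round(w["extrinsics"],3).tolist())
cv2.imwrite("pics/topc.png",cv2.resize(im[150:250,240:350],None,fx=5.4,fy=5.4,interpolation=cv2.INTER_CUBIC))
E
```

```text
key 316.45299145299145 215.6153846153846 117
[517.97201344 -86.1846899   75.        ]
((281.7115173339844, 206.94229125976562), (35.10478210449219, 42.361083984375), 11.309932708740234) [[496.27745971  62.01434592  70.        ]
 [608.58742025  40.13594832  70.        ]
 [589.30307309 -51.98894749  70.        ]
 [477.59776531 -28.71897098  70.        ]]
70.74664828746005 -0.04467232079288282 [[0.372, 0.901, 0.223, 293.092], [-0.928, 0.361, 0.089, -555.654], [0.0, -0.24, 0.971, 385.101], [0.0, 0.0, 0.0, 1.0]]
```

View pics/topc.png

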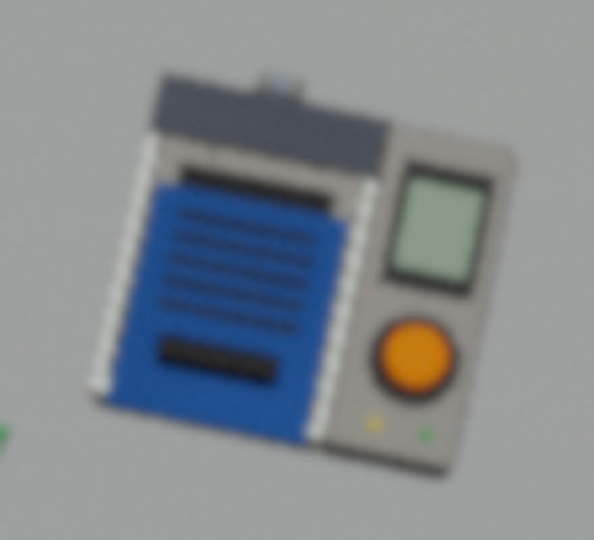

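The close-up shows the lip end short of the ledge. The sampler yaw is about -0.2, with its origin near (556, 3), so I'm moving the wrist camera over it.

jog_arm(
  motion=[
    [[34, -36, 0], 0.04],
    [[68, -72, 0], 0.08],
    [[102, -108, 0], 0.12],
    [[136, -144, 0], 0.16],
    [[170, -180, 0], 0.2],
  ],
  grip=0.7,
)

```text
t: 1.1
eef_pos: [323.2, -348.5, 239.8]
tcp_rot: [3.141, -0.0, 0.178]
ft_force: [0.6, 0.2, 0.0]
opening: 0.639
grip_force: 0.0
```

jog_arm(
  motion=[
    [[25, -41, 0], 0.06],
    [[50, -82, 0], 0.12],
    [[76, -124, 0], 0.18],
    [[102, -165, 0], 0.24],
    [[128, -206, 0], 0.3],
  ],
)

```text
t: 1.6
eef_pos: [412.4, -122.9, 239.9]
tcp_rot: [3.141, -0.001, -0.123]
ft_force: [0.7, -0.5, 0.3]
opening: 0.307
grip_force: 0.0
```

jog_arm(
  motion=[
    [[10, -40, 0], 0.02],
    [[20, -80, 0], 0.05],
    [[30, -118, 0], 0.077],
    [[38, -150, 0], 0.077],
    [[38, -150, 0], 0.077],
  ],
)

```text
t: 2.1
eef_pos: [468.6, 22.4, 239.7]
tcp_rot: [-3.141, -0.001, -0.194]
ft_force: [-0.4, -0.7, 0.9]
opening: 0.3
grip_force: 0.0
```

```bash
python3 - <<'E'
from h import *
p=read_camera("wrist"); s=state(); print(s["eef_pos"],s["tcp_rot"],s["opening"])
print(np.round(p["extrinsics"],3).tolist())
def S(P,o=(556.5,3.1),y=-.197):
    c,n=np.cos(y),np.sin(y); return np.atleast_2d(P)@np.array([[c,n,0],[-n,c,0],[0,0,1]])+[*o,0]
im=p["img"].copy(); np.save("w1.npy",p["img"])
import pickle; pickle.dump(p,open("w1.pkl","wb"))
for q in proj(p,S([[-20,-95,75],[65.5,53,61],[65.5,-53,61],[97,53,61],[97,-53,61],[-69.5,59,57],[-20,-125,55]])): cv2.circle(im,tuple(int(v) for v in q),2,(255,0,255),-1)
cv2.imwrite("pics/w1.png",cv2.resize(im,(784,588)))
E
```

```text
[467.93443737  21.03190329 239.56828873] [ 3.14150256e+00 -1.21479679e-04 -1.94038936e-01] 0.30035342888451644
[[-0.191, 0.953, 0.235, 533.336], [-0.982, -0.185, -0.046, 9.371], [-0.001, -0.239, 0.971, 385.173], [0.0, 0.0, 0.0, 1.0]]
```

View pics/w1.png

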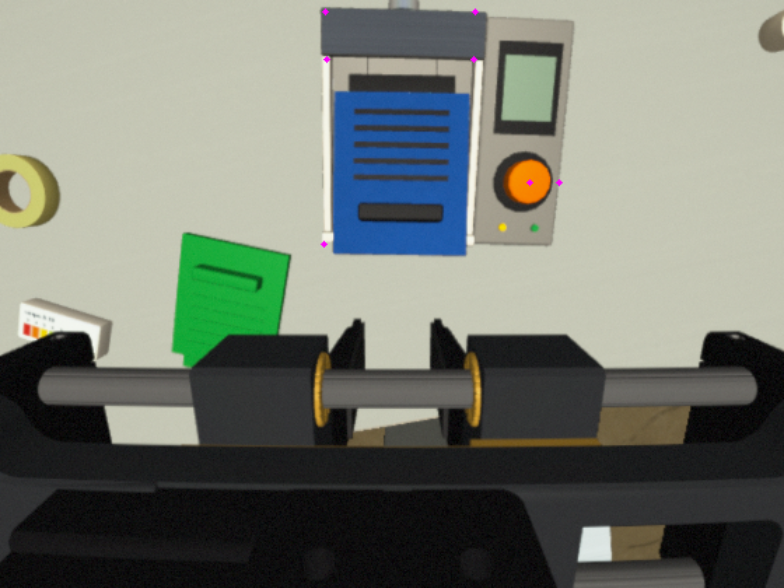

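```bash
python3 - <<'E'
from h import *
import pickle; p=pickle.load(open("w1.pkl","rb")); im=p["img"]
hsv=cv2.cvtColor(im,cv2.COLOR_BGR2HSV)
y=-.197;c,n=np.cos(y),np.sin(y)
def toS(P): return np.round((P-[556.5,3.1,0])@np.array([[c,-n,0],[n,c,0],[0,0,1]]),1)
m=((hsv[...,0]>5)&(hsv[...,0]<22)&(hsv[...,1]>180)&(hsv[...,2]>200)); m[:,:340]=0;m[:,420:]=0;m[200:]=0
N,l,st,ce=cv2.connectedComponentsWithStats(m.astype(np.uint8));i=1+st[1:,4].argmax()
print("key",st[i],toS(ray(p,ce[i],75)),ray(p,ce[i],75))
g=(im.max(2)<60); g[:140]=0;g[165:]=0;g[:,:245]=0;g[:,330:]=0
N,l,st,ce=cv2.connectedComponentsWithStats(g.astype(np.uint8));i=1+st[1:,4].argmax()
print("rib",st[i],ce[i]); x0,y0,w,h,_=st[i]
print(toS(ray(p,[[x0,y0+h/2],[x0+w,y0+h/2],[ce[i][0],y0],[ce[i][0],y0+h]],92.5)))
g=(im.max(2)<60); g[:50]=0;g[68:]=0;g[:,:245]=0;g[:,330:]=0
N,l,st,ce=cv2.connectedComponentsWithStats(g.astype(np.uint8));i=1+st[1:,4].argmax()
x0,y0,w,h,_=st[i];print("lip",st[i],toS(ray(p,[[x0,y0],[x0+w,y0],[ce[i][0],y0]],50)))
b=(hsv[...,0]>100)&(hsv[...,0]<130)&(hsv[...,1]>150);b[:,:230]=0;b[:,340:]=0;b[185:]=0
print("near edge",toS(ray(p,[[286,np.nonzero(b)[0].max()+1]],72)))
# ledge centre, sampler outline
for v in ([321/1.4,32/1.4],[487/1.4,36/1.4]): print("ledge ends",toS(ray(p,v,61)))
E
```

```text
key [363 114  30  31 695] [[-19.3 -94.5  75. ]] [[519.09085206 -85.82739746  75.        ]]
rib [256 146  60  13 644] [286.07763975 151.5310559 ]
[[-42.5  28.5  92.5]
 [-42.2 -30.1  92.5]
 [-36.1  -0.8  92.5]
 [-48.7  -0.9  92.5]]
lip [250  54  74  12 774] [[ 57.2  37.2  50. ]
 [ 57.6 -40.3  50. ]
 [ 57.3  -0.7  50. ]]
near edge [[-74.8  -1.2  72. ]]
ledge ends [[83.7 56.3 61. ]]
ledge ends [[ 81.7 -62.   61. ]]
```

The lid is aligned with the sampler, the rib's back top edge is at x≈-48.5 and the lip tip at x≈57, so the slide is about 20 mm. I'm lowering the fingers behind the rib.

jog_arm(
  motion=[
    [[10, 1, 45], 0.0],
    [[18, 1, 90], 0.0],
    [[18, 1, 118], 0.0],
    [[18, 1, 130], 0.0],
    [[18, 1, 130], 0.0],
  ],
)

```text
t: 2.65
eef_pos: [484.2, 14.2, 108.1]
tcp_rot: [3.141, 0.003, -0.198]
ft_force: [0.5, 0.0, 0.3]
opening: 0.301
grip_force: 0.0
```

```bash
python3 - <<'E'
from h import *
p=read_camera("wrist"); s=state(); print(s["eef_pos"],s["tcp_rot"],s["ft_force"])
cv2.imwrite("pics/w2.png",cv2.resize(p["img"],(784,588)))
E
```

```text
[484.80896119  14.29501795 109.33186298] [ 3.14130063e+00  1.40001822e-03 -1.98167983e-01] [-0.70851237 -0.08194746 -1.06243652]
```

View pics/w2.png

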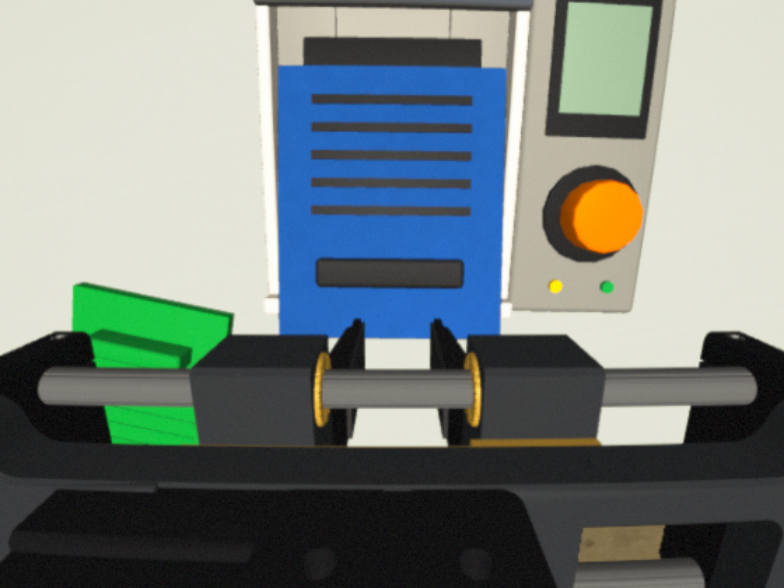

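Both fingertips at (360,320) and (437,320) are over the plate behind the rib, whose back edge is near row 287. That leaves about 13 mm of gap, and the tool is about 3 mm too far right.

jog_arm(
  motion=[
    [[8, -2, 0], 0.0],
    [[12, -2, 0], 0.0],
    [[16, -2, 0], 0.0],
    [[19, -2, 1], 0.0],
    [[22, -2, 1], 0.0],
  ],
)

```text
t: 3.2
eef_pos: [507.3, 12.8, 108.8]
tcp_rot: [3.142, -0.0, -0.197]
ft_force: [-0.9, 0.2, -0.8]
opening: 0.299
grip_force: 0.4
```

jog_arm(
  motion=[
    [[2, 0, 1], 0.0],
    [[4, 0, 2], 0.0],
    [[6, 0, 3], 0.0],
    [[7, 0, 4], 0.0],
    [[8, 0, 4], 0.0],
  ],
)

```text
t: 3.7
eef_pos: [515.1, 11.2, 104.4]
tcp_rot: [3.141, -0.0, -0.197]
ft_force: [0.3, 0.0, 0.6]
opening: 0.299
grip_force: 0.0
```

```bash
python3 - <<'E'
from h import *
p=read_camera("wrist"); s=state(); print(s["eef_pos"],s["ft_force"])
cv2.imwrite("pics/w3.png",p["img"])
E
```

```text
[515.28945274  11.15656005 104.5152294 ] [ 0.27038335 -0.35440029 -0.27222376]
```

View pics/w3.png

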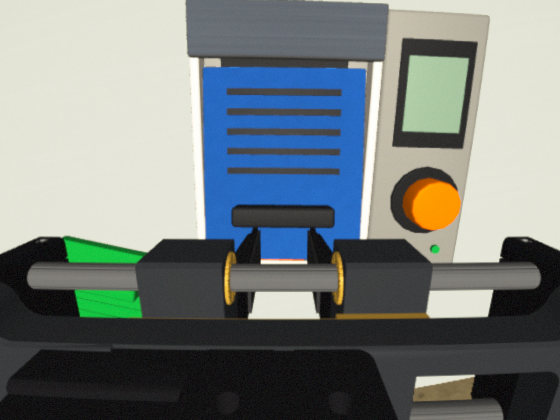

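The lip is mostly under the ledge: plate front at row 67, ledge edge at row 58. I'll push on until the force rises.

jog_arm(
  motion=[
    [[1, 0, 0], 0.0],
    [[2, 0, 1], 0.0],
    [[2, 0, 1], 0.0],
  ],
)

```text
t: 4.05
eef_pos: [516.8, 10.9, 103.5]
tcp_rot: [3.142, 0.0, -0.197]
ft_force: [-0.7, 1.0, 1.1]
opening: 0.3
grip_force: 0.6
```

jog_arm(
  motion=[
    [[1, 0, 0], 0.0],
    [[2, 0, 0], 0.0],
    [[2, 0, 0], 0.0],
  ],
)

```text
t: 4.35
eef_pos: [517.4, 10.8, 103.3]
tcp_rot: [3.141, 0.004, -0.197]
ft_force: [-7.5, 1.8, 3.7]
opening: 0.299
grip_force: 4.1
```

The lip has met the end of the slot: 7.5 N with no further motion. Now I'll back off, lift, go over the rib and press.

jog_arm(
  motion=[
    [[-5, 0, -2], 0.0],
    [[-5, 0, -20], 0.0],
    [[4, 0, -20], 0.0],
    [[12, 0, -20], 0.0],
    [[12, 0, -14], 0.0],
  ],
)

```text
t: 4.85
eef_pos: [532.2, 7.8, 117.5]
tcp_rot: [-3.142, -0.002, -0.197]
ft_force: [-0.5, 0.0, -0.2]
opening: 0.303
grip_force: 0.0
```

```bash
python3 - <<'E'
from h import *
p=read_camera("wrist"); s=state(); print(s["eef_pos"],s["ft_force"])
cv2.imwrite("pics/w4.png",p["img"])
E
```

```text
[530.84497119   7.92713027 116.0165798 ] [-0.33359204 -0.10397138 -1.15653302]
```

View pics/w4.png

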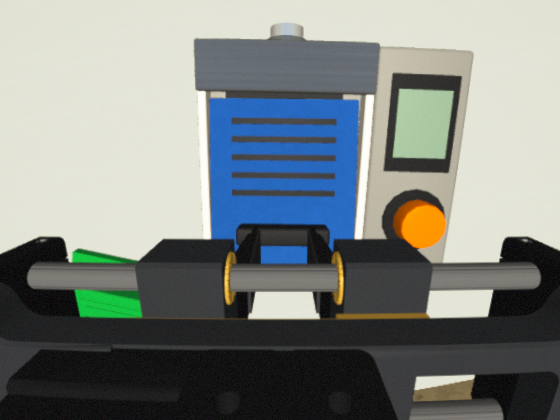

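The fingertips at (255,232) and (315,232) sit over the rib, rows 226–244. Pressing down.

jog_arm(
  motion=[
    [[0, 0, 5], 0.0],
    [[0, 0, 9], 0.0],
    [[-1, 0, 13], 0.0],
    [[-2, 0, 16], 0.0],
    [[-2, 0, 18], 0.0],
  ],
)

```text
t: 5.4
eef_pos: [528.5, 8.5, 99.3]
tcp_rot: [3.141, 0.0, -0.197]
ft_force: [0.8, -0.2, -1.0]
opening: 0.301
grip_force: 0.0
```

jog_arm(
  motion=[
    [[0, 0, 1], 0.0],
    [[0, 0, 2], 0.0],
    [[0, 0, 3], 0.0],
    [[0, 0, 3], 0.0],
  ],
)

```text
t: 5.8
eef_pos: [528.7, 8.5, 98.2]
tcp_rot: [3.142, -0.001, -0.197]
ft_force: [-6.2, -0.5, 19.5]
opening: 0.3
grip_force: 10.1
```

The fingertip is at z 73, which is the rib height when closed, against a hard 20 N stop. The lid looks home, so I'll lift, close the fingers and go over the key.

jog_arm(
  motion=[
    [[0, 0, -20], 0.0],
    [[0, 0, -45], 0.0],
    [[5, 40, -45], 0.0],
    [[9, 80, -45], 0.0],
    [[9, 94, -45], 0.0],
  ],
  grip=1,
)

```text
t: 6.3
eef_pos: [519.1, -87.9, 142.0]
tcp_rot: [3.141, -0.001, -0.199]
ft_force: [0.0, 0.1, 0.2]
opening: 0.007
grip_force: 0.0
```

```bash
python3 - <<'E'
from h import *
p=read_camera("wrist"); s=state(); print(s["eef_pos"],s["ft_force"],s["opening"])
cv2.imwrite("pics/w5.png",p["img"])
print([(r["p"],r["box"]) for r in cut_out("lid",p)])
E
```

```text
[518.76709564 -88.3740733  141.79365052] [ 0.89634111 -0.96973937 -0.27133599] 0.007111345965150858
[(0.87, [92.9, 105.8, 229.5, 261.0]), (0.69, [0.4, 247.4, 98.5, 317.0])]
```

View pics/w5.png

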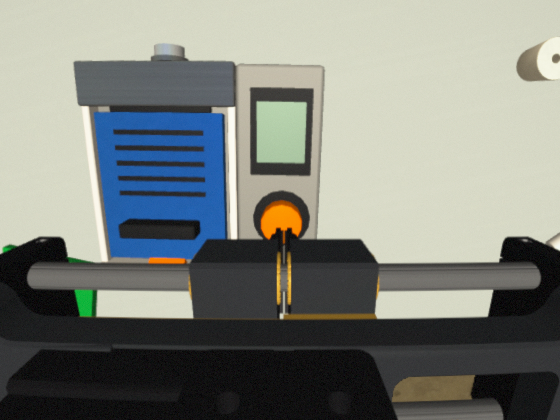

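The orange catch at (168,261) is out over the lid's near edge. The closed fingertip at (284,230) lines up with the key at (281,221), so I'll shift 2 mm left and go down to the key.

jog_arm(
  motion=[
    [[0, -2, 20], 0.0],
    [[0, -2, 36], 0.0],
    [[0, -2, 40], 0.0],
    [[0, -2, 44], 0.0],
    [[0, -2, 44], 0.0],
  ],
)

```text
t: 6.9
eef_pos: [519.6, -82.9, 97.7]
tcp_rot: [-3.142, 0.0, -0.197]
ft_force: [-1.2, 0.2, 2.2]
opening: 0.006
grip_force: 0.7
```

jog_arm(
  motion=[
    [[0, 0, 3], 0.0],
    [[0, 0, 5], 0.0],
    [[0, 0, 5], 0.0],
  ],
)

```text
t: 7.2
eef_pos: [519.8, -83.5, 92.8]
tcp_rot: [3.142, -0.001, -0.197]
ft_force: [0.4, 1.8, 2.3]
opening: 0.005
grip_force: 1.2
```

```bash
python3 - <<'E'
from h import *
F=[]
for i in range(4):
    read_camera("wrist"); s=state(); F.append(np.r_[s["eef_pos"],s["ft_force"]])
print(np.round(F,1)); print(np.mean(F,0).round(2))
E
```

```text
[[ 5.198e+02 -8.350e+01  9.280e+01  1.200e+00  1.500e+00  1.900e+00]
 [ 5.197e+02 -8.350e+01  9.290e+01  4.000e-01  8.000e-01  1.900e+00]
 [ 5.197e+02 -8.360e+01  9.290e+01  1.200e+00  1.300e+00  2.700e+00]
 [ 5.197e+02 -8.350e+01  9.280e+01  1.200e+00  1.700e+00  2.900e+00]]
[519.73 -83.53  92.85   0.99   1.3    2.34]
```

jog_arm(
  motion=[
    [[0, 0, 1], 0.0],
    [[0, 0, 1], 0.0],
    [[0, 0, 1], 0.0],
    [[0, 0, 1], 0.0],
    [[0, 0, 1], 0.0],
  ],
)

```text
t: 7.9
eef_pos: [519.8, -83.6, 92.1]
tcp_rot: [3.141, -0.001, -0.197]
ft_force: [0.4, 1.9, 8.2]
opening: 0.008
grip_force: 3.8
```

jog_arm(
  motion=[
    [[0, 0, 0], 0.0],
    [[0, 0, 0], 0.0],
    [[0, 0, 0], 0.0],
    [[0, 0, 0], 0.0],
    [[0, 0, 0], 0.0],
  ],
)

```text
t: 8.4
eef_pos: [519.8, -83.6, 92.1]
tcp_rot: [3.141, -0.001, -0.197]
ft_force: [-0.2, 1.3, 7.4]
opening: 0.001
grip_force: 3.8
```

That is the first stop: z 92.1, force up to 7–8 N, held for over a second. Now the full press.

jog_arm(
  motion=[
    [[0, 0, 3], 0.0],
    [[0, 0, 5], 0.0],
    [[0, 0, 6], 0.0],
    [[0, 0, 6.5], 0.0],
    [[0, 0, 6.5], 0.0],
  ],
)

```text
t: 8.9
eef_pos: [519.9, -83.6, 86.7]
tcp_rot: [3.141, -0.002, -0.197]
ft_force: [-3.4, 3.0, 23.7]
opening: 0.002
grip_force: 12.1
```

jog_arm(
  motion=[
    [[0, 0, 0], 0.0],
    [[0, 0, 0], 0.0],
  ],
)

```text
t: 9.1
eef_pos: [519.9, -83.6, 86.8]
tcp_rot: [3.141, -0.002, -0.197]
ft_force: [-4.1, 2.0, 23.9]
opening: 0.004
grip_force: 12.1
```

The key is fully down at its hard stop, so I'll lift off and check.

jog_arm(
  motion=[
    [[0, 0, -20], 0.0],
    [[0, 0, -60], 0.0],
    [[-25, -25, -100], 0.0],
    [[-60, -60, -125], 0.0],
    [[-60, -60, -125], 0.0],
  ],
)

```text
t: 9.6
eef_pos: [470.6, -10.9, 212.4]
tcp_rot: [-3.142, -0.002, -0.196]
ft_force: [-0.7, -0.2, -0.8]
opening: -0.001
grip_force: 0.0
```

```bash
python3 - <<'E'
from h import *
p=read_camera("wrist"); s=state(); print(s["t"],s["eef_pos"],s["ft_force"])
cv2.imwrite("pics/w6.png",cv2.resize(p["img"][:260],None,fx=1.4,fy=1.4))
E
```

```text
9.65 [471.16024713 -11.19343617 211.88835575] [ 0.07659436 -0.4070021   0.20187059]
```

View pics/w6.png

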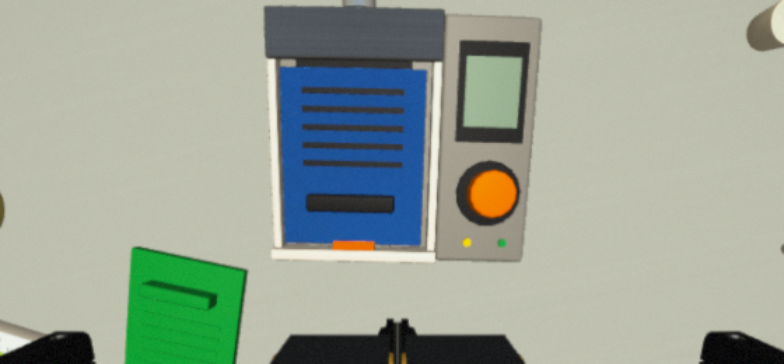

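The lid lies flat inside the near wall with the orange catch over its edge at (354,245). The key is up at (493,193) and the gripper is clear, so I'm handing in.

```bash
python3 -c "
from cell import job_done; print(job_done())"
```

```text
the job is handed in; nothing more can be done
None
```

The lid is closed under its catch, and the key was half-pressed for over a second, pressed fully down and let up again. The job was handed in at about 9.7 s, but the judge's result was not shown.

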